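# Stack a stepped plinth and hold it pressed for pinning

## Robot

A 6-joint arm with a two-finger parallel gripper is mounted at the origin on the work surface. World frame = base frame: x ahead of the robot, y to its left, z up, the work surface at z = 0. Lengths are in m, angles in rad, forces in N, time in s.
With the tool pointing down it reaches from about 0.3 to 0.775 m from the base axis. Payload 14.6 kg.
Tool frame: the origin (TCP) lies midway between the tips of the shut fingers; the grasp point (between the pads) lies 19 mm behind it (ctrl.pinch_z is the distance from the TCP to the grasp point, in m); z points along the fingers, y is the line along which they close (so a half turn about z gives the same grasp; the last joint's range is limited). The gripper opens to 94 mm and grips with 3 to 60 N. Pads are 16 mm wide; open, the fingers measure 119 mm over their backs; the gripper's body (75 mm by 177 mm) begins 78 mm behind the grasp point.
Start: joints at [-0.067, 0.3, 1.521, -0, 1.321, -0.067], TCP at [0.55, -0, 0.205] pointing down, gripper open.
Joint ranges: [-3.03, 3.03], [-0.79, 2.21], [0.23, 2.52], [-1.04, 4.18], [0, 3.07], [-2.55, 2.55]. Speed limits (rad/s): [2.22, 2.22, 2.57, 3.14, 3.14, 3.14].

## Interface

Orientations are given as [roll, pitch, yaw] about the fixed x, y, z axes, in that order (R = Rz(yaw) Ry(pitch) Rx(roll)).
In Python, from station import ctrl gives the robot as it stands.
- The arm moves only by the tool jog_arm, never from a script. Its argument "motion" is a list of rows, each a list of 7 numbers: the shift along the tool's x, y, z in m, then the turn, a rotation vector about the tool's x, y, z in rad, then the opening, from -1 (shut) to 1 (fully open). In form: [[tx, ty, tz, rx, ry, rz, gripper], ...]. A call has 1 to 5 rows; each row shifts and turns the commanded pose from where the row before left it, along the tool's axes as they then stand; what a row does not reach is not made up. A row lasts 1/10 s, in which the tool goes at most 50 mm and 8.59 degrees, less where a joint would pass 70% of its speed; a pose out of reach is approached as far as the arm can. A call is refused whole if a number of a shift passes 0.05 or a number of a turn 0.15, either way. A call with a gripper value outside its range is refused whole. The fingers move at their own pace and stop on an object; "squeeze" is the grip in N (left out, the last holds). Time passes only in rows, so rows that do not move let the fingers close. It gives the time, the measured TCP pose, the force, the opening and the grip force at its end, in the units of the state.
- ctrl.get_obs(): the state, without advancing time (a new reading comes with each control period).
- ctrl.camera(name): name is "scene" or "side" or "wrist"; returns the picture (400x640x3 uint8, red, green, blue); there is no depth.
- ctrl.camera_model(name): a dict with "intrinsics" (3x3 intrinsics, pixels), "rvec" (rotation vector, rad) and "tvec" (3), from world to camera coordinates, as OpenCV has them. Camera axes: x right, y down, z forward; pixel columns grow to the right and rows downward; lengths in m; the calibration is good to about 2 mm. A picture is of the moment at which its call begins: read the wrist's pose just before it. camera_model takes no time and is no camera call; for the wrist camera it gives the pose at the moment of the call.
- ctrl.hand_in(): hands the job in; it is judged then, once.
The state is a dict: "time_s": time; "qpos": joint angles; "joint_vel": joint speeds; "tau": joint torques, N m; "ee_pos": TCP position; "eef_rot": TCP orientation; "force": force on the tool from outside, world axes, zero at the start; "moment": the same for the moment, N m; "grip_width": finger opening in m; "grip_force": force on a finger pad.
Only numpy, scipy, OpenCV 4.12 (cv2) and the standard library are available. Lean on these libraries where they do the work, as an engineer would, in place of code of your own. Each camera call takes 0.05 s, during which the arm holds its last target. There are 200 camera calls.

## Task

Build the stepped plinth on the round plate of the sprung fixture: the largest wooden disc first, then the middle one, then the smallest, each lying flat and neatly centred on the plate. Then press straight down on the smallest disc with a steady 12 N or so, which sinks the plate about half of its 30 mm travel, between the two lines on the gauge post, without ever bottoming it out; press on the wood only, not on the fixture. Finish while still holding the stack down like that so that I can pin it together, and leave everything else on the bench where it is.

Things in the scene. Friction and masses are not known exactly. Their poses are not given: they have to be found in the camera images.
- tier_large: plain turned wooden disc, the largest of the three tiers: 70 mm in diameter, 20 mm thick, about 55 g, lying flat on the bench; origin at the centre of its underside, z up through its thickness
- tier_middle: plain turned wooden disc, the middle one of the three tiers: 52 mm in diameter, 20 mm thick, about 30 g, lying flat on the bench; origin at the centre of its underside, z up through its thickness
- tier_small: plain turned wooden disc, the smallest of the three tiers: 36 mm in diameter, 20 mm thick, about 16 g, lying flat on the bench; origin at the centre of its underside, z up through its thickness
- fixture: sprung assembly fixture, fixed to the bench: square steel base 130 x 130 x 14 mm, a coil spring in the middle that carries a round aluminium plate 100 mm in diameter and 10 mm thick, its upper face 75 mm above the bench when not pressed. A flat gauge post (22 mm wide, 8 mm thick, top 75 mm above the bench, 60 mm from the centre along the fixture's +x, the far side from the robot) has two dark lines, 68 and 52 mm above the bench. Origin at the centre of the base's underside
- plate_top (a point): centre of the upper face of the fixture's round plate; it sinks with the plate. A dark circle 75 mm in diameter around it helps to centre the largest tier
- plate (a joint): how far the plate has sunk straight down on its spring, in m: 0 at rest at the top (75 mm above the bench), 0.030 bottomed out. It stays at the top up to 4 N of load, then sinks about 1.9 mm per newton (533 N/m): 12 N at 0.015, 20 N at 0.030. The two lines on the gauge post stand for 0.007 and 0.023
- glue_jar: white plastic jar, 60 mm across, 85 mm tall, standing beyond the fixture; origin at its underside; a bystander, loose, to be left alone
- screwdriver: screwdriver lying on the right of the bench; a bystander, loose, to be left alone
- offcut: small rectangular plywood offcut, 60 x 25 x 18 mm, lying on the right of the fixture; a bystander, loose, to be left alone
- tape_roll: roll of paper tape lying flat, 80 mm across, 25 mm tall, with a hole, nearer the robot than the fixture, a little to the left; a bystander, loose, to be left alone
- figure: small turned plaster figure, 56 mm across at its foot, 108 mm tall, standing beyond the fixture; a bystander, loose, to be left alone
- brush: flat paint brush lying at the far left, in front of the hammer; a bystander, loose, to be left alone
Things that resemble listed ones, but are neither listed nor needed, are in the scene too. What is shaped like the tier_small but black or grey is not meant.

How it is judged:
On the way:
1. the three tiers lie on the plate, largest at the bottom and smallest on top, each centred within 6 mm (horizontal distance between each of tier_large, tier_middle, tier_small and plate_top below 0.006 m and angle between each of tier_large, tier_middle, tier_small's own z axis and vertical below 0.06 rad and z of tier_large in the frame of plate_top between -0.003 and 0.003 m and z of tier_middle in the frame of tier_large between 0.017 and 0.023 m and z of tier_small in the frame of tier_middle between 0.017 and 0.023 m), for 0.2 s.
At the end, for the whole second after the job is handed in: Tiers flat on one another on the plate, largest, middle, smallest from below, each within 6 mm of its centre; fingers pressing on the smallest; plate held still 7 to 23 mm down, 7.5 to 17 N between largest tier and fixture; robot not touching the fixture (all of step 1 and value of joint plate between 0.007 and 0.023 m and contact force between fixture and tier_large between 7.5 and 17 N and velocity of joint plate between -0.01 and 0.01 m/s and contact force between the fingers and tier_small above 3 N and contact force between each of the arm, the fingers and fixture below 0.5 N); the arm keeps its last pose, push and grip.
It fails at once if the plate is bottomed out (sunk more than 28 mm) (value of joint plate above 0.028 m).
It fails at once if a bystander is moved by more than 20 mm (distance of any of glue_jar, screwdriver, offcut, tape_roll, figure, brush from where it was at the start of the episode above 0.02 m).
It also fails if it takes over 72 s, if anything falls off the work surface, if the arm or the gripper's body presses on something with over 40 N, if the wrist force passes 120 N, or if a joint passes its speed limit or range.

## Working session

There is one attempt and no reset: what is moved stays moved. The work goes in short steps, Python scripts to look and compute and a tool call to move; the robot and the scene stay as the last step left them, time stands still between calls to the robot, and variables do not carry over. Pictures are saved under pics/ and viewed, at most 10 in all, crops included, and the job is handed in when it is done.

Besides the shell and the picture viewer there is one more tool, called as name([rows], argument=value, ...), one row to a line, values as JSON. jog_arm: Moves the arm, as the interface text tells. Its arguments: {"type":"object","properties":{"motion":{"type":"array"},"squeeze":{"type":"number"}},"required":["motion"]}

```bash
mkdir -p pics; ls; python3 - <<'E'
from station import ctrl
import cv2
o=ctrl.get_obs(); print(o)
for n in ["scene","side","wrist"]:
    m=ctrl.camera_model(n); im=ctrl.camera(n); cv2.imwrite(f"pics/{n}0.png",im[:,:,::-1]); print(n,m)
E
```

```text
pics
{'time_s': 0.0, 'qpos': array([-6.65747827e-02,  3.00450451e-01,  1.52162388e+00,  2.13133869e-05,
        1.32068220e+00, -6.66427887e-02]), 'joint_vel': array([-0.0012156 , -0.00104658,  0.00040207, -0.00139222,  0.00029175,
       -0.00062103]), 'tau': array([-1.53750298e-03, -5.31805658e+01, -3.52735734e+01,  7.07558286e-02,
        2.43994006e-02, -4.79655944e-05]), 'ee_pos': array([5.49724344e-01, 3.49161226e-05, 2.04879552e-01]), 'eef_rot': array([-3.14043274e+00, -9.81043865e-05,  1.57085899e+00]), 'force': array([ 0.37649088,  0.50019698, -0.24830867]), 'moment': array([-0.00835496,  0.04886802,  0.04533932]), 'grip_force': 0.0, 'grip_width': 0.09399680516367342}
scene {'intrinsics': array([[440.50622626,   0.        , 330.03990779],
       [  0.        , 440.50622626, 202.0675182 ],
       [  0.        ,   0.        ,   1.        ]]), 'rvec': array([ 1.40601729,  1.91359345, -0.9908246 ]), 'tvec': array([ 0.14646277, -0.27044598,  1.45293525])}
side {'intrinsics': array([[483.13708521,   0.        , 331.90812978],
       [  0.        , 483.13708521, 202.67688235],
       [  0.        ,   0.        ,   1.        ]]), 'rvec': array([ 2.10692415, -0.19943451,  0.13197214]), 'tvec': array([-0.57618778,  0.11535565,  1.1553706 ])}
wrist {'intrinsics': array([[339.31872932,   0.        , 318.16681481],
       [  0.        , 339.31872932, 202.98595971],
       [  0.        ,   0.        ,   1.        ]]), 'rvec': array([-2.87654357e+00, -1.18046117e-03,  5.19350276e-04]), 'tvec': array([-0.55004099, -0.02727293,  0.39117733])}
```

View pics/scene0.png

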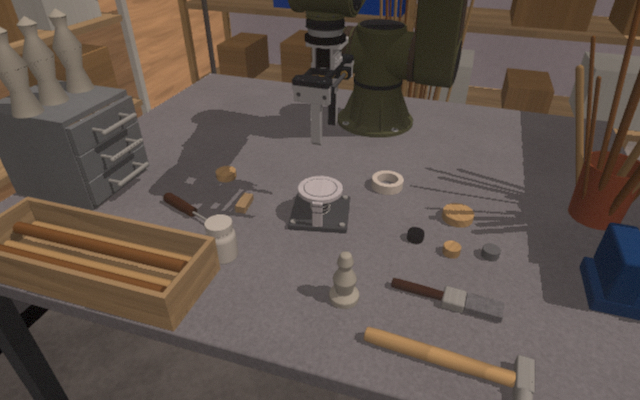

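View pics/side0.png

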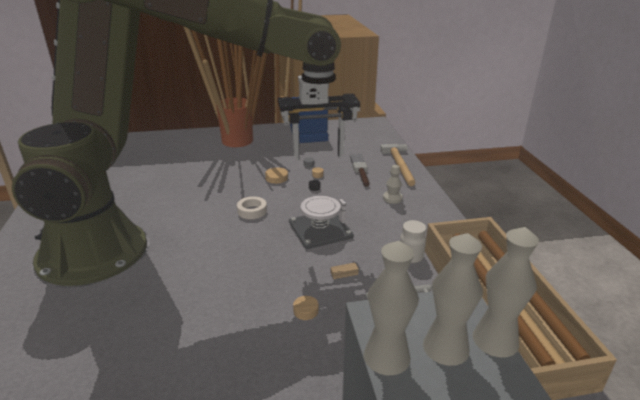

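View pics/wrist0.png

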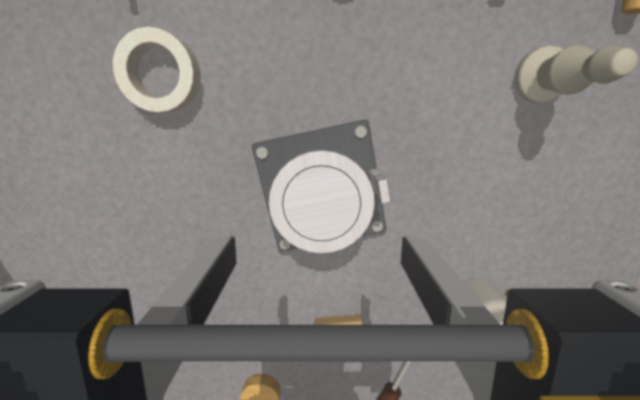

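Scene: large disc at (458,215), small at (453,249), middle at (226,174), plate at (320,189); decoys are black (415,236) and grey (491,252). In the side view they are at (277,176), (317,174), (306,308) and (321,208). The wrist sees the plate with its circle at (322,202).

```bash
cat > h.py <<'E'
import cv2, numpy as np
from station import ctrl
def ray(m,uv,z):
    K=m["intrinsics"]; R=cv2.Rodrigues(np.array(m["rvec"]))[0]; t=np.array(m["tvec"])
    c=-R.T@t; d=R.T@np.linalg.inv(K)@np.array([uv[0],uv[1],1.]); s=(z-c[2])/d[2]
    return c+s*d
def blob(mask,uv):
    n,l,st,ce=cv2.connectedComponentsWithStats(mask.astype(np.uint8))
    i=min((k for k in range(1,n) if st[k,4]>25),key=lambda k:np.hypot(*(ce[k]-uv)))
    c=max(cv2.findContours((l==i).astype(np.uint8),cv2.RETR_EXTERNAL,cv2.CHAIN_APPROX_NONE)[0],key=cv2.contourArea)
    return cv2.convexHull(c),st[i]
def cen(h):
    M=cv2.moments(h); return np.array([M["m10"]/M["m00"],M["m01"]/M["m00"]])
def wood(im):
    v=cv2.cvtColor(im,cv2.COLOR_RGB2HSV); return (v[...,0]>8)&(v[...,0]<25)&(v[...,1]>85)&(v[...,2]>60)
def white(im,lo=150):
    v=cv2.cvtColor(im,cv2.COLOR_RGB2HSV); return (v[...,1]<60)&(v[...,2]>lo)
E
python3 - <<'E'
from h import *
P={"scene":[(458,215),(226,174),(453,249)],"side":[(277,176),(306,308),(317,174)]}
for n in P:
    im=cv2.imread(f"pics/{n}0.png")[:,:,::-1].copy(); m=ctrl.camera_model(n)
    for k,uv in zip("LMS",P[n]):
        h,s=blob(wood(im),uv); c=cen(h); print(n,k,c.round(1),s,ray(m,c,.01).round(4))
    h,s=blob(white(im),{"scene":(320,189),"side":(321,208)}[n]); c=cen(h); print("plate",c,s,ray(m,c,.072).round(4))
im=cv2.imread("pics/wrist0.png")[:,:,::-1].copy(); m=ctrl.camera_model("wrist")
h,s=blob(white(im),(322,202)); e=cv2.fitEllipse(h);print(e,s,ray(m,e[0],.075).round(4))
# base yaw from four screws in wrist (approx) 
p=[ray(m,u,.014) for u in [(262,152),(361,132),(377,227),(285,244)]]
print(np.round(p,3),np.mean(p,0))
E
```

```text
scene L [457.6 214.7] [442 203  32  24 612] [0.4715 0.2956 0.01  ]
scene M [225.6 173.5] [216 166  20  16 274] [ 0.4728 -0.2922  0.01  ]
scene S [451.3 249. ] [443 241  18  17 258] [0.5981 0.291  0.01  ]
plate [320.08477612 187.75343284] [298 176  45  25 826] [ 0.5527 -0.0082  0.072 ]
side L [275.9 174.8] [266 168  21  15 254] [0.4712 0.2951 0.01  ]
side M [305.4 307.3] [294 296  24  24 443] [ 0.4737 -0.2932  0.01  ]
side S [317.3 171.9] [313 168  10   9  76] [0.5996 0.2928 0.01  ]
plate [320.1369571  205.81881162] [301 196  40  21 654] [ 0.5551 -0.0072  0.072 ]
((321.1109619140625, 201.57528686523438), (102.62812805175781, 105.54603576660156), 87.51746368408203) [ 269  151  105  102 8519] [ 0.5529 -0.0061  0.075 ]
[[ 0.489  0.033  0.014]
 [ 0.596  0.055  0.014]
 [ 0.618 -0.053  0.014]
 [ 0.511 -0.074  0.014]] [ 0.55358986 -0.00955635  0.014     ]
```

jog_arm([
  [0.05, -0.015, 0, 0, 0, 0, 1],
  [0.05, -0.015, 0, 0, 0, 0, 1],
  [0.05, -0.015, 0, 0, 0, 0, 1],
  [0.05, -0.015, 0, 0, 0, 0, 1],
  [0.05, -0.015, 0, 0, 0, 0, 1],
])

```text
time_s: 0.65
ee_pos: [0.4772, 0.2412, 0.2054]
eef_rot: [-3.142, 0.0, 1.571]
force: [0.9, 0.5, 0.1]
grip_width: 0.0939
grip_force: 0.0
```

jog_arm([
  [0.045, -0.004, 0, 0, 0, 0, 1],
  [0, 0, 0, 0, 0, 0, 1],
  [0, 0, 0, 0, 0, 0, 1],
])

```text
time_s: 0.95
ee_pos: [0.4738, 0.2849, 0.205]
eef_rot: [-3.141, 0.001, 1.573]
force: [0.4, 0.3, -0.8]
grip_width: 0.0941
grip_force: 0.0
```

```bash
cat >> h.py <<'E'
def look(fn,zt,r,maskf=wood,uv0=None):
    o=ctrl.get_obs(); m=ctrl.camera_model("wrist"); im=ctrl.camera("wrist"); cv2.imwrite(f"pics/{fn}.png",im[:,:,::-1])
    print("t",o["time_s"],"tcp",o["ee_pos"].round(4),o["eef_rot"].round(4),"F",o["force"].round(1),o["grip_width"].round(4))
    return o,m,im
E
python3 - <<'E'
from h import *
o,m,im=look("w1",0,0)
R=cv2.Rodrigues(m["rvec"])[0]; print("cam",-R.T@m["tvec"],R[2])
n,l,st,ce=cv2.connectedComponentsWithStats(wood(im).astype(np.uint8))
for k in range(1,n):
    if st[k,4]>200:
        h,s=blob(l==k,ce[k]); c=cen(h); print(c.round(1),s,ray(m,c,.01).round(4))
E
```

```text
Traceback (most recent call last):
  File "h.py", line 20, in look
    print("t",o["time_s"],"tcp",o["ee_pos"].round(4),o["eef_rot"].round(4),"F",o["force"].round(1),o["grip_width"].round(4))
                                                                                                   ^^^^^^^^^^^^^^^^^^^^^
AttributeError: 'float' object has no attribute 'round'
```

View pics/w1.png

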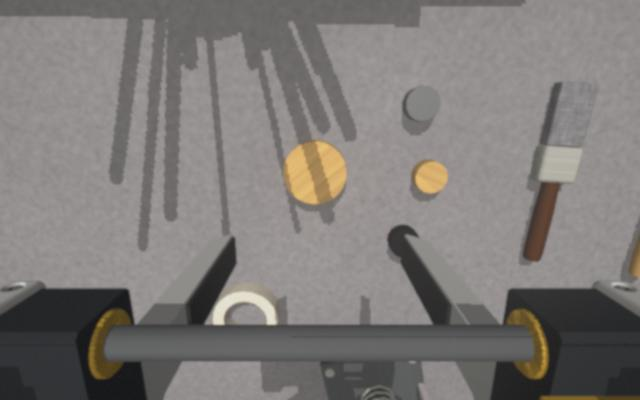

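The wrist view shows the large disc at (316,173), small (430,177), black decoy (403,240), grey (422,104).

```bash
sed -i 's/o\["grip_width"\].round(4)/round(o["grip_width"],4)/' h.py
cat >> h.py <<'E'
def woods(im,m,z=.01,mn=200):
    n,l,st,ce=cv2.connectedComponentsWithStats(wood(im).astype(np.uint8))
    for k in range(1,n):
        if st[k,4]>mn:
            h,s=blob(l==k,ce[k]); c=cen(h); (cc,r)=cv2.minEnclosingCircle(h); print(c.round(1),s,round(r,1),ray(m,c,z).round(4))
E
python3 - <<'E'
from h import *
o,m,im=look("w1",0,0)
R=cv2.Rodrigues(m["rvec"])[0]; print("cam",-R.T@m["tvec"],R[2])
woods(im,m)
print("black,grey,tape,brush",[ray(m,u,.02)[:2].round(3) for u in [(400,238),(422,104),(245,310),(540,240)]])
E
```

```text
t 1.0 tcp [0.4741 0.2841 0.2051] [-3.1411e+00  5.0000e-04  1.5711e+00] F [ 0.5 -0.5  0.6] 0.0941
cam [0.47437406 0.36073056 0.38453529] [ 2.91067973e-04 -2.62484430e-01 -9.64936184e-01]
[314.1 171.2] [ 283  140   63   64 3170] 32.1 [0.4699 0.2956 0.01  ]
[429.2 175.2] [412 159  35  34 915] 17.4 [0.5987 0.2912 0.01  ]
[541.8 219.9] [ 527  182   32   77 1055] 40.3 [0.7338 0.2388 0.01  ]
[635.4 260.2] [629 235  11  41 260] 20.1 [0.8548 0.1882 0.01  ]
[108.5 343.6] [  88  309   43   71 1428] 36.9 [0.2043 0.0706 0.01  ]
[527.9 343.6] [ 506  308   44   72 1453] 37.0 [0.7451 0.0713 0.01  ]
[587.5 397.1] [539 395 101   5 431] 50.0 [ 0.8397 -0.0133  0.01  ]
black,grey,tape,brush [array([0.568, 0.22 ]), array([0.581, 0.367]), array([0.386, 0.126]), array([0.729, 0.218])]
```

jog_arm([
  [0.0115, -0.004, 0.04, 0, 0, 0, 1],
  [0, 0, 0.05, 0, 0, 0, 1],
  [0, 0, 0.05, 0, 0, 0, 1],
  [0, 0, 0.035, 0, 0, 0, 1],
  [0, 0, 0.015, 0, 0, 0, 1],
])

```text
time_s: 1.55
ee_pos: [0.4692, 0.294, 0.0125]
eef_rot: [-3.138, 0.002, 1.569]
force: [0.5, 0.5, 1.3]
grip_width: 0.0942
grip_force: 0.0
```

jog_arm([
  [0, 0, 0.0, 0, 0, 0, 1],
  [0, 0, 0, 0, 0, 0, 1],
])

```text
time_s: 1.75
ee_pos: [0.4712, 0.296, 0.0171]
eef_rot: [3.14, -0.001, 1.57]
force: [0.0, -0.4, 1.0]
grip_width: 0.0944
grip_force: 0.0
```

jog_arm([
  [0, 0, 0.013, 0, 0, 0, 1],
  [0, 0, 0, 0, 0, 0, 1],
  [0, 0, 0, 0, 0, 0, 0.3],
  [0, 0, 0, 0, 0, 0, -1],
  [0, 0, 0, 0, 0, 0, -1],
], squeeze=20)

```text
time_s: 2.25
ee_pos: [0.4703, 0.2961, 0.0028]
eef_rot: [3.141, -0.0, 1.571]
force: [0.5, 0.7, 0.5]
grip_width: 0.0733
grip_force: 0.0
```

jog_arm([
  [0, 0, 0, 0, 0, 0, -1],
  [0, 0, 0, 0, 0, 0, -1],
  [0, 0, 0, 0, 0, 0, -1],
])

```text
time_s: 2.55
ee_pos: [0.4703, 0.296, 0.0027]
eef_rot: [3.141, -0.0, 1.571]
force: [-0.8, -0.1, 3.8]
grip_width: 0.0697
grip_force: 20.0
```

jog_arm([
  [0, 0, -0.03, 0, 0, 0, -1],
  [0, 0, -0.05, 0, 0, 0, -1],
  [0, 0, -0.05, 0, 0, 0, -1],
  [-0.03, 0.01, -0.01, 0, 0, 0, -1],
  [-0.045, 0.015, 0, 0, 0, 0, -1],
])

```text
time_s: 3.05
ee_pos: [0.4957, 0.2217, 0.1449]
eef_rot: [3.138, -0.002, 1.574]
force: [1.2, -0.3, -1.4]
grip_width: 0.0697
grip_force: 20.0
```

jog_arm([
  [-0.05, 0.015, 0, 0, 0, 0, -1],
  [-0.05, 0.015, 0, 0, 0, 0, -1],
  [-0.05, 0.015, 0, 0, 0, 0, -1],
  [-0.04, 0.01, 0, 0, 0, 0, -1],
  [-0.01, 0, 0, 0, 0, 0, -1],
])

```text
time_s: 3.55
ee_pos: [0.5488, 0.0237, 0.1421]
eef_rot: [-3.141, 0.0, 1.567]
force: [0.3, 1.6, -1.4]
grip_width: 0.0693
grip_force: 20.0
```

jog_arm([
  [0, 0, 0, 0, 0, 0, -1],
  [0, 0, 0, 0, 0, 0, -1],
])

```text
time_s: 3.75
ee_pos: [0.548, 0.0282, 0.1423]
eef_rot: [-3.141, -0.0, 1.571]
force: [-0.1, 1.3, -0.7]
grip_width: 0.0695
grip_force: 20.0
```

jog_arm([
  [-0.035, 0.005, 0.02, 0, 0, 0, -1],
  [0, 0, 0.025, 0, 0, 0, -1],
  [0, 0, 0, 0, 0, 0, -1],
  [0, 0, 0, 0, 0, 0, -1],
])

```text
time_s: 4.15
ee_pos: [0.5532, -0.0064, 0.098]
eef_rot: [-3.141, -0.0, 1.572]
force: [0.4, 0.3, 0.2]
grip_width: 0.0694
grip_force: 20.0
```

```bash
python3 - <<'E'
from h import *
o,m,im=look("w2",0,0)
for n in ["scene","side"]:
    i=ctrl.camera(n); cv2.imwrite(f"pics/{n}2.png",i[:,:,::-1]); mm=ctrl.camera_model(n)
    R=cv2.Rodrigues(mm["rvec"])[0]; p=mm["intrinsics"]@(R@o["ee_pos"]+mm["tvec"]); p=p[:2]/p[2]
    h,s=blob(wood(i),p); print(n,p,cen(h),s,ray(mm,cen(h),o["ee_pos"][2]+.007))
a=cv2.imread("pics/scene2.png")[130:250,240:400]; b=cv2.imread("pics/side2.png")[150:270,240:400]
cv2.imwrite("pics/c2.png",cv2.resize(np.hstack([a,b]),None,fx=2.5,fy=2.5))
E
```

```text
t 4.15 tcp [ 0.5532 -0.0064  0.098 ] [-3.1413e+00 -2.0000e-04  1.5724e+00] F [0.4 0.3 0.2] 0.0694
scene [320.81392863 178.04493461] [327.29153439 175.34074074] [320 164  17  24 338] [0.54898859 0.00708343 0.10495599]
side [319.35988045 196.767433  ] [320.40192539 193.51103089] [307 184  28  20 430] [ 0.55646207 -0.00286213  0.10495599]
```

View pics/c2.png

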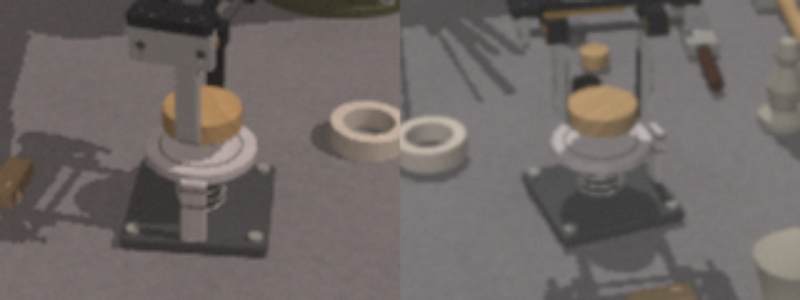

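The disc, held between the fingers, hangs level right over the plate in both views (scene crop left, side crop right).

jog_arm([
  [0, 0, 0.012, 0, 0, 0, -1],
  [0, 0, 0.005, 0, 0, 0, -1],
  [0, 0, 0.002, 0, 0, 0, -1],
  [0, 0, 0.0, 0, 0, 0, -1],
])

```text
time_s: 4.7
ee_pos: [0.5531, -0.0077, 0.0781]
eef_rot: [-3.141, -0.0, 1.571]
force: [0.3, -0.9, -1.2]
grip_width: 0.0697
grip_force: 20.0
```

jog_arm([
  [0, 0, 0.001, 0, 0, 0, -1],
  [0, 0, 0, 0, 0, 0, -1],
  [0, 0, 0, 0, 0, 0, 0.7],
  [0, 0, 0, 0, 0, 0, 0.7],
  [0, 0, 0, 0, 0, 0, 0.7],
])

```text
time_s: 5.2
ee_pos: [0.5533, -0.0077, 0.0774]
eef_rot: [3.142, -0.0, 1.571]
force: [-0.2, -0.5, 0.3]
grip_width: 0.0794
grip_force: 0.0
```

jog_arm([
  [0, 0, 0, 0, 0, 0, 0.7],
  [0, 0, -0.04, 0, 0, 0, 0.7],
  [0, 0, -0.05, 0, 0, 0, 1],
  [0, 0, -0.05, 0, 0, 0, 1],
  [0, 0, 0, 0, 0, 0, 1],
])

```text
time_s: 5.7
ee_pos: [0.5554, -0.0079, 0.2244]
eef_rot: [3.131, 0.001, 1.571]
force: [-0.4, 0.7, -1.0]
grip_width: 0.0935
grip_force: 0.0
```

```bash
cat >> h.py <<'E'
def stack(tag,zw,uvw=None):
    """wood blob nearest the plate centre in each view vs plate"""
    for n in ["wrist","scene","side"]:
        o=ctrl.get_obs(); mm=ctrl.camera_model(n); i=ctrl.camera(n); cv2.imwrite(f"pics/{n}{tag}.png",i[:,:,::-1])
        R=cv2.Rodrigues(mm["rvec"])[0]; p=mm["intrinsics"]@(R@np.array([.553,-.007,zw])+mm["tvec"]); p=p[:2]/p[2]
        h,s=blob(wood(i),p); h2,s2=blob(white(i,130)|wood(i),p)
        print(n,"wood",s,ray(mm,cen(h),zw).round(4),"all",s2,ray(mm,cen(h2),.072).round(4),"tcp",o["ee_pos"].round(4))
E
python3 -c "
from h import *
stack('3',.085)
a=cv2.imread('pics/wrist3.png')[60:340,160:480];cv2.imwrite('pics/c3.png',cv2.resize(a,None,fx=1.8,fy=1.8))"
```

```text
wrist wood [ 278  157   73   73 4181] [ 0.5537 -0.0083  0.085 ] all [ 263  139  102  100 7794] [ 0.5528 -0.0068  0.072 ] tcp [ 0.5554 -0.0079  0.2244]
scene wood [305 172  31  24 620] [ 0.5554 -0.0076  0.085 ] all [298 172  45  33 964] [ 0.5523 -0.0073  0.072 ] tcp [ 0.5544 -0.0078  0.2206]
side wood [308 192  26  20 416] [ 0.5554 -0.0077  0.085 ] all [307 191  39  25 526] [0.5693 0.0063 0.072 ] tcp [ 0.5535 -0.0077  0.2181]
```

View pics/c3.png

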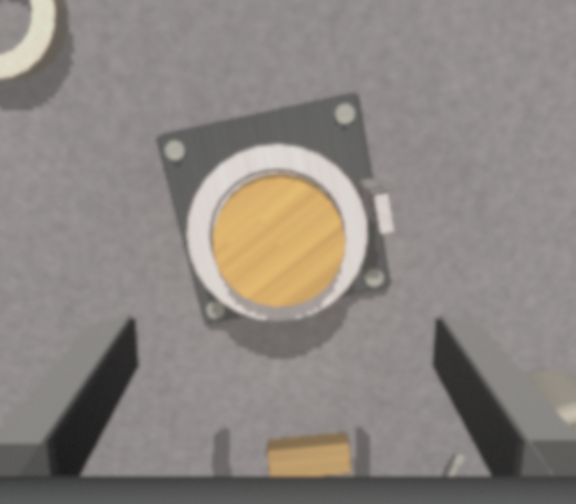

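The large disc sits centred in the dark circle (disc (279,241), plate (278,232); the difference is parallax). Now the middle disc.

jog_arm([
  [-0.05, -0.014, 0, 0, 0, 0, 1],
  [-0.05, -0.014, 0, 0, 0, 0, 1],
  [-0.05, -0.014, 0, 0, 0, 0, 1],
  [-0.05, -0.014, 0, 0, 0, 0, 1],
  [-0.05, -0.014, 0, 0, 0, 0, 1],
])

```text
time_s: 6.35
ee_pos: [0.4845, -0.25, 0.2157]
eef_rot: [-3.139, -0.001, 1.571]
force: [-0.4, -0.4, 0.1]
grip_width: 0.094
grip_force: 0.0
```

jog_arm([
  [-0.04, -0.01, 0, 0, 0, 0, 1],
  [0, 0, 0, 0, 0, 0, 1],
  [0, 0, 0, 0, 0, 0, 1],
])

```text
time_s: 6.65
ee_pos: [0.4752, -0.2886, 0.2158]
eef_rot: [-3.139, -0.002, 1.569]
force: [-0.1, 0.0, 0.2]
grip_width: 0.0938
grip_force: 0.0
```

```bash
python3 - <<'E'
from h import *
o,m,im=look("w4",0,0); woods(im,m)
E
```

```text
t 6.65 tcp [ 0.4752 -0.2886  0.2158] [-3.1394e+00 -1.8000e-03  1.5691e+00] F [-0.1  0.   0.2] 0.0938
[609.1 194.3] [  561    73    79   215 11870] 113.7 [ 0.8146 -0.3059  0.01  ]
[412.1  89. ] [ 384   75   57   29 1320] 30.4 [ 0.5766 -0.189   0.01  ]
[315.2 183.8] [ 293  161   45   46 1631] 23.0 [ 0.4718 -0.2932  0.01  ]
[453.3 210.4] [ 429  172   51   79 1471] 41.6 [ 0.635  -0.3254  0.01  ]
[108.1 343.6] [  87  308   44   72 1469] 37.0 [ 0.1965 -0.5092  0.01  ]
[528.1 343.7] [ 506  308   44   72 1505] 37.3 [ 0.7527 -0.509   0.01  ]
[587.6 397.1] [539 395 101   5 428] 50.0 [ 0.849  -0.5955  0.01  ]
```

View pics/w4.png

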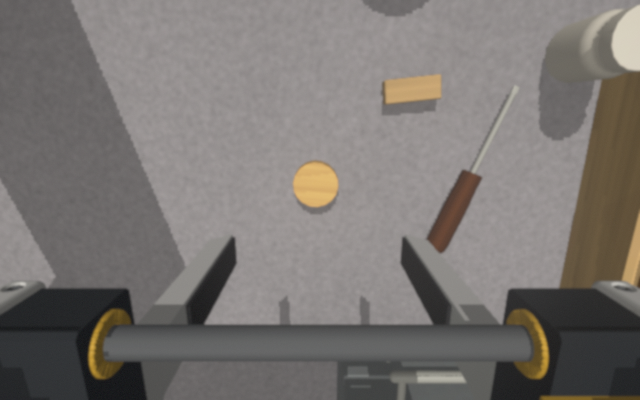

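Middle disc at (315,184), free of neighbours; offcut (412,89), screwdriver handle (455,210), the drawer cabinet at the bottom edge.

```bash
python3 - <<'E'
from h import *
m=ctrl.camera_model("scene")
for u in [(146,160),(75,207),(125,90),(135,130)]: print(u,ray(m,u,0).round(3),ray(m,u,.15).round(3),ray(m,u,.1).round(3))
E
```

```text
(146, 160) [ 0.462 -0.543  0.   ] [ 0.679 -0.347  0.15 ] [ 0.607 -0.412  0.1  ]
(75, 207) [ 0.704 -0.561  0.   ] [ 0.861 -0.36   0.15 ] [ 0.808 -0.427  0.1  ]
(125, 90) [ 0.034 -0.945  0.   ] [ 0.357 -0.648  0.15 ] [ 0.249 -0.747  0.1  ]
(135, 130) [ 0.311 -0.692  0.   ] [ 0.566 -0.458  0.15 ] [ 0.481 -0.536  0.1  ]
```

jog_arm([
  [-0.0045, -0.003, 0.04, 0, 0, 0, 1],
  [0, 0, 0.05, 0, 0, 0, 1],
  [0, 0, 0.03, 0, 0, 0, 1],
  [0, 0, 0, 0, 0, 0, 1],
])

```text
time_s: 7.1
ee_pos: [0.4715, -0.2903, 0.0933]
eef_rot: [-3.135, -0.005, 1.573]
force: [-0.3, 0.5, 0.6]
grip_width: 0.094
grip_force: 0.0
```

jog_arm([
  [0, 0, 0.04, 0, 0, 0, 1],
  [0, 0, 0.03, 0, 0, 0, 1],
  [0, 0, 0.0, 0, 0, 0, 1],
  [0, 0, 0, 0, 0, 0, 1],
])

```text
time_s: 7.5
ee_pos: [0.4738, -0.2929, 0.0294]
eef_rot: [3.14, 0.001, 1.572]
force: [0.0, 1.1, 0.5]
grip_width: 0.0938
grip_force: 0.0
```

jog_arm([
  [0, -0.001, 0.015, 0, 0, 0, 1],
  [0, 0, 0.011, 0, 0, 0, 1],
  [0, 0, 0.0, 0, 0, 0, 0.1],
  [0, 0, 0, 0, 0, 0, -0.1],
  [0, 0, 0, 0, 0, 0, -1],
], squeeze=20)

```text
time_s: 8.0
ee_pos: [0.4723, -0.2932, 0.0024]
eef_rot: [3.141, 0.001, 1.571]
force: [0.0, -0.2, 0.8]
grip_width: 0.0732
grip_force: 0.0
```

jog_arm([
  [0, 0, 0, 0, 0, 0, -1],
  [0, 0, 0, 0, 0, 0, -1],
  [0, 0, 0, 0, 0, 0, -1],
  [0, 0, 0, 0, 0, 0, -1],
  [0, 0, 0, 0, 0, 0, -1],
])

```text
time_s: 8.5
ee_pos: [0.4719, -0.293, 0.0017]
eef_rot: [3.141, 0.0, 1.571]
force: [-0.4, 0.8, 3.8]
grip_width: 0.0516
grip_force: 20.0
```

jog_arm([
  [0, 0, -0.03, 0, 0, 0, -1],
  [0, 0, -0.05, 0, 0, 0, -1],
  [0, 0, -0.05, 0, 0, 0, -1],
  [0.03, 0.01, -0.03, 0, 0, 0, -1],
  [0.05, 0.014, 0, 0, 0, 0, -1],
])

```text
time_s: 9.0
ee_pos: [0.4967, -0.2162, 0.1659]
eef_rot: [3.135, 0.004, 1.567]
force: [1.1, 0.1, -1.5]
grip_width: 0.0514
grip_force: 20.0
```

jog_arm([
  [0.05, 0.014, 0, 0, 0, 0, -1],
  [0.05, 0.014, 0, 0, 0, 0, -1],
  [0.05, 0.014, 0, 0, 0, 0, -1],
  [0.03, 0.01, 0, 0, 0, 0, -1],
  [0, 0, 0, 0, 0, 0, -1],
])

```text
time_s: 9.5
ee_pos: [0.5463, -0.037, 0.1612]
eef_rot: [-3.141, -0.0, 1.575]
force: [-0.6, -0.4, -0.9]
grip_width: 0.0517
grip_force: 20.0
```

jog_arm([
  [0, 0, 0, 0, 0, 0, -1],
  [0, 0, 0, 0, 0, 0, -1],
])

```text
time_s: 9.7
ee_pos: [0.5455, -0.0413, 0.1613]
eef_rot: [-3.141, 0.0, 1.57]
force: [0.0, 0.3, -0.5]
grip_width: 0.0515
grip_force: 20.0
```

jog_arm([
  [0.034, 0.0075, 0.01, 0, 0, 0, -1],
  [0, 0, 0.025, 0, 0, 0, -1],
  [0, 0, 0.01, 0, 0, 0, -1],
  [0, 0, 0, 0, 0, 0, -1],
  [0, 0, 0, 0, 0, 0, -1],
])

```text
time_s: 10.2
ee_pos: [0.5535, -0.0073, 0.1172]
eef_rot: [3.141, 0.0, 1.569]
force: [0.9, -0.3, 0.6]
grip_width: 0.052
grip_force: 20.0
```

jog_arm([
  [0, 0, 0.01, 0, 0, 0, -1],
  [0, 0, 0.006, 0, 0, 0, -1],
  [0, 0, 0.003, 0, 0, 0, -1],
  [0, 0, 0.001, 0, 0, 0, -1],
  [0, 0, 0, 0, 0, 0, -1],
])

```text
time_s: 10.7
ee_pos: [0.5533, -0.0064, 0.0966]
eef_rot: [-3.141, 0.0, 1.571]
force: [-2.1, -0.1, 3.2]
grip_width: 0.0517
grip_force: 20.0
```

jog_arm([
  [0, 0, 0, 0, 0, 0, 0.5],
  [0, 0, 0, 0, 0, 0, 0.5],
  [0, 0, 0, 0, 0, 0, 0.5],
  [0, 0, -0.03, 0, 0, 0, 0.5],
  [0, 0, -0.05, 0, 0, 0, 1],
])

```text
time_s: 11.2
ee_pos: [0.5519, -0.0062, 0.1748]
eef_rot: [-3.136, -0.0, 1.571]
force: [1.9, 0.6, 0.3]
grip_width: 0.0758
grip_force: 0.0
```

jog_arm([
  [0, 0, -0.04, 0, 0, 0, 1],
  [0, 0, 0, 0, 0, 0, 1],
  [0, 0, 0, 0, 0, 0, 1],
])

```text
time_s: 11.5
ee_pos: [0.5534, -0.0063, 0.2168]
eef_rot: [3.14, 0.0, 1.571]
force: [-0.5, -0.1, -0.4]
grip_width: 0.0937
grip_force: 0.0
```

```bash
python3 -c "
from h import *
stack('5',.095)
c=[cv2.resize(cv2.imread(f'pics/{n}5.png')[y:y+120,x:x+100],None,fx=2.6,fy=2.6) for n,y,x in [('wrist',140,270),('scene',130,270),('side',140,270)]]
cv2.imwrite('pics/c5.png',np.hstack(c))"
```

```text
wrist wood [ 281  160   75   74 4334] [ 0.5538 -0.0057  0.095 ] all [     0      0    640    325 175885] [0.5576 0.0264 0.072 ] tcp [ 0.5534 -0.0063  0.2168]
scene wood [305 167  31  29 738] [ 0.5619 -0.0049  0.095 ] all [ 298  167   45   38 1082] [ 0.545  -0.0091  0.072 ] tcp [ 0.553  -0.0063  0.2156]
side wood [308 186  26  26 510] [ 0.5543 -0.0119  0.095 ] all [300 186  35  33 668] [0.5521 0.0142 0.072 ] tcp [ 0.5528 -0.0063  0.2151]
```

View pics/c5.png

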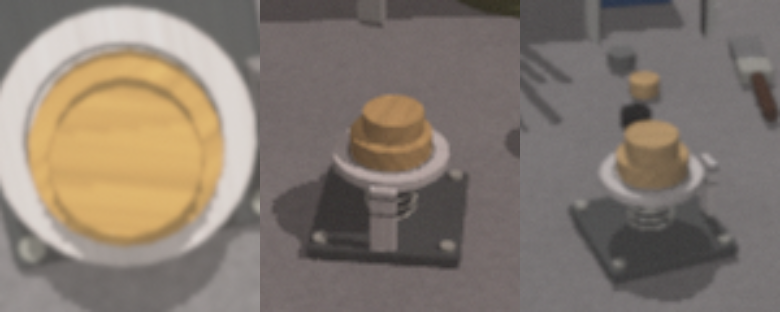

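The stack of two looks neat in all views: in the wrist crop plate centre (127,136), large (125,147), middle (127,161).

jog_arm([
  [0.05, 0.006, 0, 0, 0, 0, 1],
  [0.05, 0.006, 0, 0, 0, 0, 1],
  [0.05, 0.006, 0, 0, 0, 0, 1],
  [0.05, 0.006, 0, 0, 0, 0, 1],
  [0.05, 0.006, 0, 0, 0, 0, 1],
])

```text
time_s: 12.15
ee_pos: [0.5827, 0.2438, 0.2151]
eef_rot: [-3.14, 0.001, 1.571]
force: [0.1, -0.5, 0.4]
grip_width: 0.0942
grip_force: 0.0
```

jog_arm([
  [0.046, 0.005, 0, 0, 0, 0, 1],
  [0.01, 0.005, 0, 0, 0, 0, 1],
  [0, 0, 0, 0, 0, 0, 1],
  [0, 0, 0, 0, 0, 0, 1],
])

```text
time_s: 12.55
ee_pos: [0.5929, 0.2971, 0.2153]
eef_rot: [-3.14, 0.001, 1.571]
force: [1.2, -0.8, -1.1]
grip_width: 0.0941
grip_force: 0.0
```

```bash
python3 - <<'E'
from h import *
o,m,im=look("w6",0,0); woods(im,m)
R=cv2.Rodrigues(m["rvec"])[0]; c=-R.T@m["tvec"]; m2=dict(m); d=np.array([.5534,-.0063,.2168])-o["ee_pos"]; m2["tvec"]=-R@(c+d)
for u,z in [((318.8,192.3),.075),((318.1,196.5),.095),((318.8,201.9),.115)]: print(ray(m2,u,z).round(4))
E
```

```text
t 12.55 tcp [0.5929 0.2971 0.2153] [-3.1400e+00  9.0000e-04  1.5706e+00] F [ 1.2 -0.8 -1.1] 0.0941
[561.8 178.8] [ 526   80   75  204 5196] 105.9 [0.8735 0.2982 0.01  ]
[322.1 185.1] [307 169  31  33 795] 16.2 [0.5975 0.2905 0.01  ]
[436.5 218.1] [427 192  20  57 638] 28.3 [0.7337 0.2505 0.01  ]
[108.3 343.6] [  88  309   43   71 1428] 36.9 [0.315  0.0757 0.01  ]
[527.9 343.6] [ 506  309   44   71 1459] 37.0 [0.8707 0.0764 0.01  ]
[587.2 397.1] [539 395 101   5 428] 50.0 [ 0.9672 -0.0104  0.01  ]
[ 0.5542 -0.0063  0.075 ]
[ 0.5536 -0.0055  0.095 ]
[ 0.5542 -0.0052  0.115 ]
```

jog_arm([
  [-0.006, 0.005, 0.04, 0, 0, 0, 0.6],
  [0, 0, 0.05, 0, 0, 0, 0.6],
  [0, 0, 0.05, 0, 0, 0, 0.6],
  [0, 0, 0.03, 0, 0, 0, 0.6],
  [0, 0, 0, 0, 0, 0, 0.6],
])

```text
time_s: 13.1
ee_pos: [0.596, 0.2896, 0.0421]
eef_rot: [-3.135, 0.003, 1.569]
force: [-0.2, -0.3, 0.5]
grip_width: 0.0751
grip_force: 0.0
```

jog_arm([
  [0, 0, 0, 0, 0, 0, 0.6],
  [0, 0, 0, 0, 0, 0, 0.6],
])

```text
time_s: 13.3
ee_pos: [0.5993, 0.2919, 0.0493]
eef_rot: [3.138, -0.001, 1.57]
force: [0.4, -0.0, 0.2]
grip_width: 0.0751
grip_force: 0.0
```

jog_arm([
  [-0.001, -0.001, 0.02, 0, 0, 0, 0.6],
  [0, 0, 0.02, 0, 0, 0, 0.6],
  [0, 0, 0.0065, 0, 0, 0, 0.3],
  [0, 0, 0, 0, 0, 0, 0],
  [0, 0, 0, 0, 0, 0, -0.1],
], squeeze=15)

```text
time_s: 13.8
ee_pos: [0.5978, 0.2911, 0.0017]
eef_rot: [3.14, -0.001, 1.571]
force: [0.6, -0.7, -0.4]
grip_width: 0.0545
grip_force: 0.0
```

jog_arm([
  [0, 0, 0, 0, 0, 0, -1],
  [0, 0, 0, 0, 0, 0, -1],
  [0, 0, 0, 0, 0, 0, -1],
  [0, 0, 0, 0, 0, 0, -1],
  [0, 0, 0, 0, 0, 0, -1],
])

```text
time_s: 14.3
ee_pos: [0.5973, 0.291, 0.0005]
eef_rot: [3.141, -0.0, 1.571]
force: [-0.8, -1.4, 5.7]
grip_width: 0.0355
grip_force: 15.0
```

jog_arm([
  [0, 0, -0.03, 0, 0, 0, -1],
  [0, 0, -0.05, 0, 0, 0, -1],
  [0, 0, -0.05, 0, 0, 0, -1],
  [-0.02, 0, -0.05, 0, 0, 0, -1],
  [-0.05, -0.008, 0, 0, 0, 0, -1],
])

```text
time_s: 14.8
ee_pos: [0.5912, 0.2252, 0.1831]
eef_rot: [3.131, -0.004, 1.574]
force: [1.3, -0.2, -0.2]
grip_width: 0.0357
grip_force: 15.0
```

jog_arm([
  [-0.05, -0.008, 0, 0, 0, 0, -1],
  [-0.05, -0.008, 0, 0, 0, 0, -1],
  [-0.05, -0.008, 0, 0, 0, 0, -1],
  [-0.04, -0.006, 0, 0, 0, 0, -1],
  [0, 0, 0, 0, 0, 0, -1],
])

```text
time_s: 15.3
ee_pos: [0.5589, 0.0308, 0.1765]
eef_rot: [-3.141, 0.001, 1.567]
force: [0.0, -0.1, -0.4]
grip_width: 0.0354
grip_force: 15.0
```

jog_arm([
  [0, 0, 0, 0, 0, 0, -1],
  [0, 0, 0, 0, 0, 0, -1],
])

```text
time_s: 15.5
ee_pos: [0.5596, 0.0357, 0.1763]
eef_rot: [-3.141, -0.0, 1.572]
force: [-0.3, 0.2, -0.5]
grip_width: 0.0358
grip_force: 15.0
```

jog_arm([
  [-0.042, -0.006, 0.01, 0, 0, 0, -1],
  [0, 0, 0.025, 0, 0, 0, -1],
  [0, 0, 0.01, 0, 0, 0, -1],
  [0, 0, 0, 0, 0, 0, -1],
  [0, 0, 0, 0, 0, 0, -1],
])

```text
time_s: 16.0
ee_pos: [0.5539, -0.0062, 0.132]
eef_rot: [3.141, -0.0, 1.572]
force: [-0.1, -0.1, -0.1]
grip_width: 0.0356
grip_force: 15.0
```

jog_arm([
  [0, 0, 0.009, 0, 0, 0, -1],
  [0, 0, 0.005, 0, 0, 0, -1],
  [0, 0, 0.001, 0, 0, 0, -1],
  [0, 0, 0, 0, 0, 0, -1],
  [0, 0, 0, 0, 0, 0, -1],
])

```text
time_s: 16.5
ee_pos: [0.5536, -0.0072, 0.1166]
eef_rot: [3.141, -0.0, 1.571]
force: [-0.6, 0.2, -0.0]
grip_width: 0.0354
grip_force: 15.0
```

jog_arm([
  [0, 0, 0.0005, 0, 0, 0, -1],
  [0, 0, 0, 0, 0, 0, 0],
  [0, 0, 0, 0, 0, 0, 0],
  [0, 0, 0, 0, 0, 0, 0],
  [0, 0, -0.03, 0, 0, 0, 0],
])

```text
time_s: 17.0
ee_pos: [0.5518, -0.0071, 0.1431]
eef_rot: [-3.135, -0.0, 1.571]
force: [0.7, 0.6, -0.0]
grip_width: 0.0467
grip_force: 0.0
```

jog_arm([
  [0, 0, -0.05, 0, 0, 0, 0.5],
  [0, 0, -0.03, 0, 0, 0, 1],
  [0, 0, 0, 0, 0, 0, 1],
  [0, 0, 0, 0, 0, 0, 1],
])

```text
time_s: 17.4
ee_pos: [0.5534, -0.0072, 0.2258]
eef_rot: [3.141, 0.0, 1.571]
force: [0.2, -0.8, -2.1]
grip_width: 0.0753
grip_force: 0.0
```

```bash
python3 -c "
from h import *
stack('7',.105)
c=[cv2.resize(cv2.imread(f'pics/{n}7.png')[y:y+120,x:x+100],None,fx=2.6,fy=2.6) for n,y,x in [('wrist',140,270),('scene',130,270),('side',140,270)]]
cv2.imwrite('pics/c7.png',np.hstack(c))"
```

```text
wrist wood [ 282  157   73   73 4113] [ 0.5539 -0.0033  0.105 ] all [     0      0    640    325 175858] [0.5581 0.0259 0.072 ] tcp [ 0.5534 -0.0072  0.2258]
scene wood [305 160  31  36 831] [ 0.5682 -0.003   0.105 ] all [ 298  160   45   45 1168] [ 0.5364 -0.0119  0.072 ] tcp [ 0.5531 -0.0072  0.2248]
side wood [308 181  26  31 565] [ 0.5528 -0.0202  0.105 ] all [307 181  34  33 644] [0.5682 0.0282 0.072 ] tcp [ 0.553  -0.0072  0.2244]
```

View pics/c7.png

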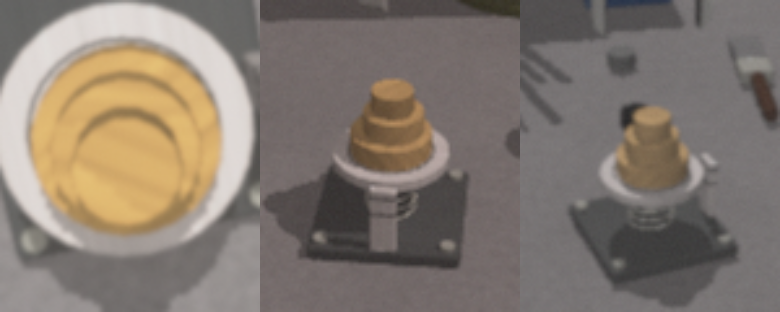

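All three tiers look concentric and flat (wrist crop: small centre about (127,168)). Shut the fingers and descend.

jog_arm([
  [0, 0.001, 0, 0, 0, 0, -1],
  [0, 0, 0, 0, 0, 0, -1],
  [0, 0, 0, 0, 0, 0, -1],
  [0, 0, 0, 0, 0, 0, -1],
  [0, 0, 0, 0, 0, 0, -1],
])

```text
time_s: 18.05
ee_pos: [0.5545, -0.0072, 0.2258]
eef_rot: [-3.142, -0.0, 1.571]
force: [-0.0, 0.6, 0.2]
grip_width: 0.0545
grip_force: 0.0
```

jog_arm([
  [0, 0, 0.03, 0, 0, 0, -1],
  [0, 0, 0.03, 0, 0, 0, -1],
  [0, 0, 0.01, 0, 0, 0, -1],
  [0, 0, 0, 0, 0, 0, -1],
  [0, 0, 0, 0, 0, 0, -1],
])

```text
time_s: 18.55
ee_pos: [0.555, -0.0072, 0.1572]
eef_rot: [3.14, 0.0, 1.571]
force: [0.2, 0.5, -0.1]
grip_width: 0.0145
grip_force: 0.0
```

```bash
python3 - <<'E'
from h import *
o=ctrl.get_obs(); m=ctrl.camera_model("wrist"); print(o["ee_pos"],o["grip_width"],o["force"])
R=cv2.Rodrigues(m["rvec"])[0]; c=-R.T@m["tvec"]; m["tvec"]=-R@(c+np.array([.5534,-.0072,.2258])-o["ee_pos"])
for u,z in [((126.5,129),.075),((126,139),.095),((126.5,153),.115),((127,169),.135)]: print(ray(m,(270+u[0]/2.6,140+u[1]/2.6),z).round(4))
E
```

```text
[ 0.555023   -0.00724344  0.15716887] 0.014501903322654167 [ 0.22202445  0.49344156 -0.0740984 ]
[ 0.5546 -0.0065  0.075 ]
[ 0.5543 -0.0056  0.095 ]
[ 0.5544 -0.0057  0.115 ]
[ 0.5545 -0.0057  0.135 ]
```

jog_arm([
  [0.001, 0, 0.01, 0, 0, 0, -1],
  [0, 0, 0.007, 0, 0, 0, -1],
  [0, 0, 0, 0, 0, 0, -1],
  [0, 0, 0, 0, 0, 0, -1],
])

```text
time_s: 18.95
ee_pos: [0.5545, -0.0062, 0.1389]
eef_rot: [-3.141, -0.0, 1.571]
force: [-0.2, -0.2, -0.6]
grip_width: 0.0007
grip_force: 0.0
```

jog_arm([
  [0, 0, 0.002, 0, 0, 0, -1],
  [0, 0, 0.002, 0, 0, 0, -1],
  [0, 0, 0.002, 0, 0, 0, -1],
  [0, 0, 0.002, 0, 0, 0, -1],
  [0, 0, 0, 0, 0, 0, -1],
])

```text
time_s: 19.45
ee_pos: [0.5546, -0.0062, 0.131]
eef_rot: [3.141, 0.0, 1.571]
force: [-1.0, 0.1, 5.4]
grip_width: 0.0004
grip_force: 2.6
```

jog_arm([
  [0, 0, 0.002, 0, 0, 0, -1],
  [0, 0, 0.002, 0, 0, 0, -1],
  [0, 0, 0.002, 0, 0, 0, -1],
  [0, 0, 0.001, 0, 0, 0, -1],
  [0, 0, 0, 0, 0, 0, -1],
])

```text
time_s: 19.95
ee_pos: [0.5547, -0.0062, 0.1244]
eef_rot: [3.141, 0.0, 1.571]
force: [-2.7, 0.3, 9.0]
grip_width: 0.0008
grip_force: 4.3
```

jog_arm([
  [0, 0, 0.0015, 0, 0, 0, -1],
  [0, 0, 0.0015, 0, 0, 0, -1],
  [0, 0, 0.001, 0, 0, 0, -1],
  [0, 0, 0, 0, 0, 0, -1],
  [0, 0, 0, 0, 0, 0, -1],
])

```text
time_s: 20.45
ee_pos: [0.5547, -0.0062, 0.1207]
eef_rot: [3.141, 0.0, 1.571]
force: [-2.9, 1.1, 10.5]
grip_width: 0.0003
grip_force: 5.3
```

jog_arm([
  [0, 0, 0, 0, 0, 0, -1],
  [0, 0, 0, 0, 0, 0, -1],
  [0, 0, 0, 0, 0, 0, -1],
  [0, 0, 0, 0, 0, 0, -1],
  [0, 0, 0, 0, 0, 0, -1],
])

```text
time_s: 20.95
ee_pos: [0.5547, -0.0062, 0.1208]
eef_rot: [3.14, 0.0, 1.571]
force: [-4.1, 0.2, 10.5]
grip_width: 0.0006
grip_force: 5.3
```

```bash
python3 -c "
from h import *
c=[]
for n,y,x in [('scene',130,250),('side',140,250)]:
    i=ctrl.camera(n)[:,:,::-1]; c.append(cv2.resize(i[y:y+120,x:x+130],None,fx=3,fy=3,interpolation=cv2.INTER_CUBIC))
cv2.imwrite('pics/c8.png',np.hstack(c)); o=ctrl.get_obs(); print(o['ee_pos'],o['force'],o['time_s'])"
```

```text
[ 0.5547076  -0.00622795  0.12075508] [-2.9135754  -0.38269764 10.67190632] 21.05
```

View pics/c8.png

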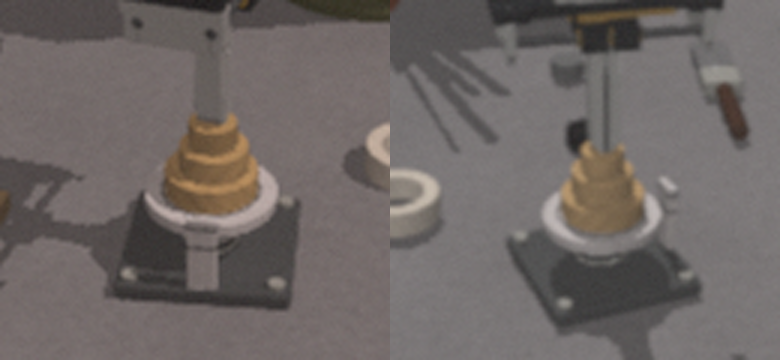

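The stack is centred and level under the shut fingertips, and the plate has sunk about 14 mm with about 11.5 N on it. Handing in.

```bash
python3 -c "
from station import ctrl
print(ctrl.hand_in())"
```

```text
the job is handed in; nothing more can be done
None
```

The three tiers are stacked and centred to about 1–2 mm by the camera images, and I handed in while holding them down at about 11 N with the plate about 14 mm down; no verdict came back from the judging.

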